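# Cull the broken spacer ring and slide the sound one over the shaft top

### The job

Two steel spacer rings lie on the fixture's slide plate. Sweep the broken one (a piece of its wall is missing) off the end of the plate into the scrap tray, and slide the whole one along the plate over the top of the shaft, so that it sinks into the round pocket and sits flat and fully home around the shaft. Slide the rings, never lift them off the plate, leave everything else where it stands, and let go of everything at the end.

Things in the scene. Friction and masses are not known exactly. Their poses are not given: they have to be found in the camera images.
- fixture: Fixed assembly fixture: block 220 (its x) by 350 (its y) by 85 mm high, its top a flat bare-metal slide plate, open at its sides. Origin: centre of its underside, on the table; z up (plate surface at z = 85), x roughly away from the robot. The shaft stands in a round pocket near its -y end, at (0, -85) mm; the scrap tray is at its +y end.
- shaft_seat (a point): Shaft axis, on the pocket's floor; axes as the fixture's. Pocket: 83 mm wide, 18 mm deep, let into the plate. Upright shaft in its middle: 53 mm diameter, chamfered top 0.5 mm below the plate's surface, so a ring slides level from the plate onto the shaft top and sinks once centred to within about 2.5 mm.
- stop_pins (a point): Midway between two fixed stop pins, 10 mm thick, 22 mm tall, that stand on the plate beyond the pocket (its -y side); at the plate's surface. Each pin's axis is 45 mm from the shaft's axis, 50 degrees either side of the fixture's -y direction. A ring pushed against both is about 1.5 mm past centre.
- plate_edge (a point): Middle of the plate's +y end edge, at the plate's surface; beyond it, lower, is the scrap tray; axes as the fixture's.
- scrap_tray: Fixed open grey steel tray, 200 (its x) by 150 (its y) by 30 mm high, walls and floor 4 mm, standing on the table against the fixture's +y end, its rim 55 mm below the plate. Origin: centre of its underside.
- spacer: The whole dark steel ring: 78 mm outside, 58 mm bore, 26 mm high, about 0.4 kg, lying flat on the plate. Origin: centre of its underside; z along its axis, up. When home in the pocket its top stands 8 mm above the plate.
- broken_ring: The broken dark steel ring: same 78 mm outside, 58 mm bore, 26 mm height, about 0.4 kg, but with a 54 degree piece of its wall missing (the gap, about 35 mm wide, lies on its +x side). Flat on the plate beside the whole one. Origin: centre of the full circle, at its underside; z up.
- broken_ring_center (a point): Centre of the broken ring's full circle, at mid-height (13 mm above its underside).
- bush: Bystander: small brass bush, 24 mm across, 22 mm tall, standing on the plate. Origin: underside.
- nut: Bystander: dark hexagon nut, 28 mm across, 13 mm high, lying on the plate. Origin: underside.
- hammer: Bystander: hammer lying on the table.
- wrench: Bystander: wrench lying on the table.
- oil_bottle: Bystander: white plastic oil bottle, 60 mm across, 150 mm tall.
- mug: Bystander: white mug, 90 mm tall.
- jar: Bystander: jar with a steel lid, 70 mm across, 80 mm tall.

How it is judged:
By the outcome, as a careful person would: the job done as asked, in the order asked, and still so for the second after the job is handed in, with the robot touching nothing.
It also fails if it takes over 58 s, if anything falls off the work surface, if the arm or the gripper's body presses on something with over 40 N, if the wrist force passes 120 N, or if a joint passes its speed limit or range.

### The arm

A 7-joint arm with a two-finger parallel gripper is mounted at the origin on the work surface. World frame = base frame: x ahead of the robot, y to its left, z up, the work surface at z = 0. Lengths are in m, angles in rad, forces in N, time in s.
With the tool pointing down it reaches from about 0.4 to 0.85 m from the base axis. Payload 4.5 kg.
Tool frame: the origin (TCP) lies between the finger pads; the fingertips stand r.tip_reach ahead of it and the grasp point (between the pads) lies 3 mm ahead of it (r.tip_reach is the distance from the TCP to the fingertips, in m); z points along the fingers, y is the line along which they close (so a half turn about z gives the same grasp; the last joint's range is limited). The gripper opens to 88 mm and grips with 3 to 60 N. Pads are 18 mm wide; open, the fingers measure 123 mm over their backs; the gripper's body (75 mm by 187 mm) begins 45 mm behind the grasp point.
Start: joints at [1.298, 0.689, -0.195, 1.565, 0.157, 0.902, -0.215], TCP at [0.189, -0.596, 0.261] pointing down, gripper open.
Joint ranges: [-3.01, 3.01], [-0.46, 2.08], [-1.47, 1.51], [0.13, 2.56], [-1, 4.14], [0.04, 2.09], [-2.66, 2.66]. Speed limits (rad/s): [2.57, 2.57, 3.14, 3.14, 3.14, 3.14, 3.14].

### API

Orientations are given as a unit quaternion [x, y, z, w].
In Python, from plant import r gives the robot as it stands.
- The arm moves only by the tool step_arm, never from a script. Its argument "motion" is a list of rows, each an object with "dp": the shift along the tool's x, y, z in mm, a list of three; "twist": the turn, a rotation vector about the tool's x, y, z in rad, a list of three; "hand": the opening, from -1 (shut) to 1 (fully open). In form: [{"dp": [dx, dy, dz], "twist": [rx, ry, rz], "hand": hand}, ...]. A call has 1 to 5 rows; each row is the pose to reach, as a shift and turn from the pose commanded when the call began, along the tool's axes at that moment; what a row does not reach only later rows make up. A row lasts 1/8 s, in which the tool goes at most 62.5 mm and 10.7 degrees, less where a joint would pass 70% of its speed; a pose out of reach is approached as far as the arm can. A call with a gripper value outside its range is refused whole. The fingers move at their own pace and stop on an object; "force" is the grip in N (left out, the last holds). Time passes only in rows, so rows that repeat a pose let the fingers close. It gives the time, the measured TCP pose, the force, the opening and the grip force at its end, in the units of the state.
- r.get_state(): the state, without advancing time (a new reading comes with each control period).
- r.snapshot(name): name is "side" or "top"; returns a dict with "pixels" (420x560x3 uint8, red, green, blue), "depth" (420x560 float32, m along the optical axis (not along the pixel's ray), 0 where there is no reading), "fx", "fy", "cx", "cy" (pixels), "xyz" and "orientation" of the camera in the world. Camera axes: x right, y down, z forward; pixel columns grow to the right and rows downward; lengths in m; the calibration is good to about 2 mm. A picture is of the moment at which its call begins.
- r.finish_job(): hands the job in; it is judged then, once.
Trained networks look in the newest picture that a camera, given by its name, has taken for a name from the list of things; names that differ only in an ending like _2 or _b are one class to them, and where a whole thing is asked for, a point or a joint stands for the part that bears it (a point fixed in the world has none). Each returns a list of dicts, best first, with "score" (0 to 1); they miss things now and then, are a little off and sometimes report something else, mostly with a low value. They report only what shows in the picture. A call takes as long as a camera call.
- r.search_frame(camera, thing): "at" ([x, y, z] in m, in the coordinates of the camera as it stood for that picture, good to about 4 mm: the middle of the surface that is visible of it).
The state is a dict: "clock": time; "q": joint angles; "qd": joint speeds; "joint_torque": joint torques, N m; "tool_pos": TCP position; "eef_rot": TCP orientation; "contact_force": force on the tool from outside, world axes, zero at the start; "moment": the same for the moment, N m; "opening": opening from 0.0 (shut) to 1.0 (fully open); "finger_force": force on a finger pad.
Only numpy, scipy, OpenCV 4.12 (cv2) and the standard library are available. Lean on these libraries where they do the work, as an engineer would, in place of code of your own. Each camera call takes 0.05 s, during which the arm holds its last target. There are 200 camera calls.

## Working session

There is one attempt and no reset: what is moved stays moved. The work goes in short steps, Python scripts to look and compute and a tool call to move; the robot and the scene stay as the last step left them, time stands still between calls to the robot, and variables do not carry over. Pictures are saved under pics/ and viewed, at most 10 in all, crops included, and the job is handed in when it is done.

Besides the shell and the picture viewer there is one more tool, called in YAML: its name, and indented under it one key for each argument. step_arm: Moves the arm, as the interface text tells. Its arguments: {"type":"object","properties":{"motion":{"type":"array"},"force":{"type":"number"}},"required":["motion"]}

```bash
mkdir -p pics; cat > h.py <<'E'
import numpy as np, cv2
from scipy.spatial.transform import Rotation as R
from plant import r
def snap(n,f=None):
    s=r.snapshot(n)
    if f: cv2.imwrite('pics/'+f,s['pixels'][:,:,::-1])
    return s
def w(s,p): return R.from_quat(s['orientation']).apply(p)+np.array(s['xyz'])
def cloud(s):
    d=s['depth'];v,u=np.indices(d.shape)
    P=np.stack([(u-s['cx'])/s['fx']*d,(v-s['cy'])/s['fy']*d,d],-1)
    return (P.reshape(-1,3)@R.from_quat(s['orientation']).as_matrix().T+np.array(s['xyz'])).reshape(d.shape+(3,))
E
python3 - <<'E'
from h import *
st=r.get_state();print(st['clock'],st['tool_pos'],st['eef_rot'],st['opening'],r.tip_reach)
for c in['top','side']:
    s=snap(c,c+'1.png');np.savez(''+c+'.npz',**s)
    print(c,s['xyz'],s['fx'])
    for t in['fixture','spacer','broken_ring','broken_ring_center','bush','nut','shaft_seat','stop_pins','plate_edge','scrap_tray']:
        for o in r.search_frame(c,t)[:2]:print(t,round(o['score'],2),np.round(w(s,o['at'])*1000))
E
```

```text
0.0 [ 0.18853935 -0.59526616  0.25992027] [ 9.88248979e-01  1.52850013e-01 -2.11591277e-04 -8.85003882e-04] 1.003775885082771 0.022
top [ 0.41621329 -0.03373755  1.19979665] 463.1724996832431
fixture 0.9 [576. -45.  85.]
spacer 0.92 [615.  35. 109.]
broken_ring 0.71 [512. -19. 107.]
broken_ring_center 0.74 [509. -24. 110.]
broken_ring_center 0.46 [ 690. -153.  100.]
nut 0.44 [ 692. -156.  101.]
shaft_seat 0.73 [576. -48.  86.]
stop_pins 0.95 [573. -51.  86.]
stop_pins 0.67 [ 504. -378.   29.]
plate_edge 0.91 [573. -46.  84.]
scrap_tray 0.78 [508. 206.   2.]
side [-0.00324343  0.68102992  0.85801754] 487.84688948277125
fixture 0.73 [548.  16.  85.]
fixture 0.21 [516. 201.   7.]
spacer 0.61 [613.  47. 105.]
broken_ring 0.73 [513. -14. 109.]
broken_ring_center 0.86 [507. -16. 108.]
broken_ring_center 0.75 [551.  14.  92.]
bush 0.66 [ 523. -184.  103.]
bush 0.66 [487. 434.  95.]
nut 0.58 [ 693. -145.  102.]
shaft_seat 0.61 [548.  14.  91.]
shaft_seat 0.42 [594. 425.  70.]
stop_pins 0.98 [550.  18.  84.]
stop_pins 0.46 [510. -15. 107.]
plate_edge 0.59 [547.  16.  89.]
scrap_tray 0.81 [513. 200.   7.]
scrap_tray 0.63 [509. -15. 108.]
```

View pics/top1.png

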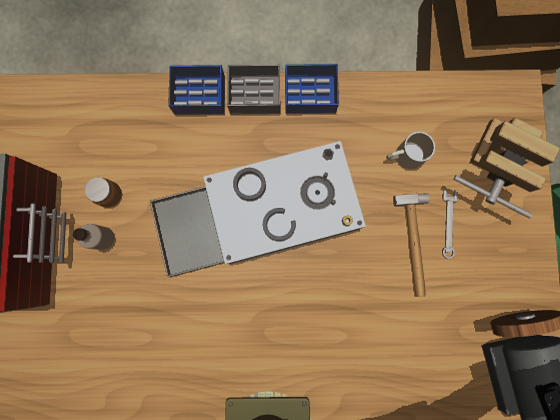

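View pics/side1.png

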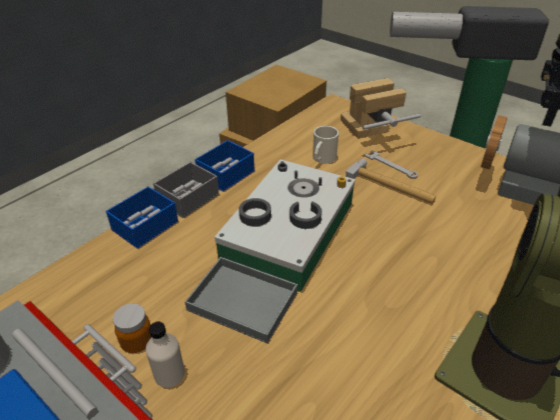

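The top view shows the whole ring at (249,184), the broken ring at (279,224) with its gap to the upper right, the pocket and shaft at (318,192), and the tray on the left around (188,232). The nut is at (328,155) and the bush at (348,221). The side view agrees. Next I fit the plate, rings and pocket precisely.

```bash
python3 - <<'E'
from h import *
from scipy.optimize import least_squares
for c in['top','side']:
    s=dict(np.load(c+'.npz'));C=cloud(s)*1000
    Z=C[...,2];X=C[...,0];Y=C[...,1]
    box=(X>380)&(X<780)&(Y>-260)&(Y<180)
    m=box&(Z>75)&(Z<95)
    print(c,'plate z',np.median(Z[m]))
    p=C[m][:,:2].astype(np.float32);(ctr,sz,a)=cv2.minAreaRect(p);print('rect',ctr,sz,a, np.round(cv2.boxPoints((ctr,sz,a))))
    t=(box&(Z>np.median(Z[m])+8)&(Z<130)).astype(np.uint8)
    n,l,stt,_=cv2.connectedComponentsWithStats(t)
    for i in range(1,n):
        q=C[l==i]
        if len(q)<8: continue
        top=q[q[:,2]>np.percentile(q[:,2],90)-5]
        print(len(q),'mean',top.mean(0).round(1),'min',q.min(0).round(),'max',q.max(0).round())
        if len(q)>200:
            # annulus fit: radius residual beyond [29,39]
            f=lambda v:np.maximum(0,np.hypot(*(top[:,:2]-v).T)-39)+np.maximum(0,29-np.hypot(*(top[:,:2]-v).T))
            e,_=cv2.minEnclosingCircle(top[:,:2].astype(np.float32))
            o=least_squares(f,e);d=top[:,:2]-o.x
            h=np.histogram(np.degrees(np.arctan2(d[:,1],d[:,0])),36,(-180,180))[0]
            print('  ring',o.x.round(1),o.cost,h)
    pk=box&(Z>55)&(Z<76)
    n,l,stt,_=cv2.connectedComponentsWithStats(pk.astype(np.uint8))
    for i in range(1,n):
        if stt[i,4]>100:
            q=C[l==i];print('pocket',len(q),q.mean(0).round(1),cv2.minEnclosingCircle(q[:,:2].astype(np.float32)),np.median(q[:,2]))
E
```

```text
top plate z 84.38339868297939
rect (578.0615844726562, -43.375701904296875) (220.93002319335938, 350.7421569824219) 14.34190845489502 [[ 428.   99.]
 [ 514. -241.]
 [ 729. -186.]
 [ 642.  154.]]
87 mean [ 692.  -153.3   98.1] min [ 679. -166.   93.] max [ 704. -141.  103.]
442 mean [617.7  38.8 110.7] min [579.   0.  92.] max [655.  77. 116.]
  ring [617.6  39.3] 0.06925653805644738 [11  8  9  8 11 11  8  9  8 11  8  9 10  8  8 12  9 11  8  9 10 10  7 10
  8  9 10  8  9  9  8  7  8 10 11  9]
18 mean [ 638.7 -145.1  106.5] min [ 635. -149.   93.] max [ 643. -140.  109.]
18 mean [ 572.5 -162.1  106.6] min [ 568. -166.   94.] max [ 576. -157.  110.]
347 mean [515.4 -27.4 110.8] min [482. -70.  93.] max [558.   5. 115.]
  ring [519.6 -31.5] 0.009466124713856782 [10  8  8 10 10 11  7  9 12  9  5  0  0  0  0  3 10  8  7 10 12  6  8  8
  8  8 10  9 11 11  9 10 11 10 10  6]
70 mean [ 527.4 -194.2  106.7] min [ 516. -206.   93.] max [ 538. -182.  110.]
pocket 490 [ 600.4 -126.5   67.1] ((600.1552124023438, -126.2669677734375), 41.28645706176758) 66.95127705036697
side plate z 87.2293650547565
[... 332 characters left out ...]
 [ 574.8 -160.1  108.6] min [ 568. -166.   96.] max [ 579. -154.  111.]
77 mean [ 529.6 -192.3  108.6] min [ 518. -205.   95.] max [ 541. -180.  112.]
543 mean [618.9  41.9 112.8] min [580.   1.  95.] max [658.  80. 119.]
  ring [619.8  40.5] 8.601872925702036 [10 10  5  7  7  7  7  8  4 11  7  9  9  6 10  8  9  8  5  9  5 12  6  9
  6  6 10 10  8  9  9 12  8 10  9  8]
456 mean [516.3 -24.2 112.7] min [483. -69.  95.] max [560.  10. 117.]
  ring [522.3 -29.9] 17.12016988771096 [ 8  8  8  9  5 10  5  9  8  9  4  0  0  0  0  3  5  9  7  8  7  8  4 10
  5 12  8 10  9  9 13  9 11 10 12  8]
pocket 825 [511.6  64.1  65.6] ((579.320556640625, -41.68346405029297), 205.5275115966797) 65.4965772601831
```

step_arm:
  motion:
    - {"dp": [220,-200,0],"twist": [0,0,0],"hand": -1}
    - {"dp": [220,-200,0],"twist": [0,0,0],"hand": -1}
    - {"dp": [220,-200,0],"twist": [0,0,0],"hand": -1}
    - {"dp": [220,-200,0],"twist": [0,0,0],"hand": -1}
    - {"dp": [220,-200,0],"twist": [0,0,0],"hand": -1}
  force: 15

```text
clock: 1.72
tool_pos: [0.3395, -0.3362, 0.261]
eef_rot: [0.988, 0.154, 0.0, -0.0]
contact_force: [0.2, 0.6, -0.3]
opening: 0.456
finger_force: 0.0
```

step_arm:
  motion:
    - {"dp": [266,-237,90],"twist": [0,0,0.057],"hand": -1}
    - {"dp": [266,-237,90],"twist": [0,0,0.057],"hand": -1}
    - {"dp": [266,-237,90],"twist": [0,0,0.057],"hand": -1}
    - {"dp": [266,-237,90],"twist": [0,0,0.057],"hand": -1}
    - {"dp": [266,-237,90],"twist": [0,0,0.057],"hand": -1}

```text
clock: 2.35
tool_pos: [0.4941, -0.0766, 0.1839]
eef_rot: [0.992, 0.125, 0.0, 0.0]
contact_force: [0.1, -1.4, 0.4]
opening: 0.008
finger_force: 0.0
```

```bash
cat >> h.py <<'E'
th=np.radians(14.35);FX=np.array([np.cos(th),np.sin(th)]);FY=np.array([-np.sin(th),np.cos(th)]);FC=np.array([578.1,-43.4])
def tofix(p): d=np.array(p[:2])-FC;return np.array([d@FX,d@FY])
def rep():
    st=r.get_state();p=np.array(st['tool_pos'])*1000;M=R.from_quat(st['eef_rot'])
    print('t',round(st['clock'],2),'fix',tofix(p).round(1),'z',p[2].round(1),'F',np.round(st['contact_force'],1),'open',st['opening'])
    print('tool x,y in fix:',[np.round([M.as_matrix()[:2,i]@FX,M.as_matrix()[:2,i]@FY],4) for i in(0,1)],'tool z',M.as_matrix()[:,2].round(4))
    return p,M
def to(fx,fy,z):
    p,M=rep();g=np.append(FC+fx*FX+fy*FY,z);print('dp for',fx,fy,z,M.inv().apply(g-p).round(1))
E
python3 -c "
from h import *
to(-53.7,26,180)"
```

```text
t 2.35 fix [-89.5 -11.3] z 183.9 F [ 0.1 -1.4  0.4] open 0.008255750704992145
tool x,y in fix: [array([ 1.e+00, -7.e-04]), array([-7.e-04, -1.e+00])] tool z [ 1.1e-03 -4.0e-04 -1.0e+00]
dp for -53.7 26 180 [ 35.8 -37.3   3.9]
```

step_arm:
  motion:
    - {"dp": [0,0,0],"twist": [0,0,0],"hand": -1}
    - {"dp": [0,0,0],"twist": [0,0,0],"hand": -1}

```text
clock: 2.6
tool_pos: [0.4926, -0.0787, 0.1841]
eef_rot: [0.992, 0.125, -0.0, 0.0]
contact_force: [-0.1, -0.3, -0.3]
opening: 0.005
finger_force: 0.0
```

```bash
python3 -c "
from h import *
to(-53.7,26,113)"
```

```text
t 2.6 fix [-91.6 -13. ] z 184.1 F [-0.1 -0.3 -0.3] open 0.005438033569224484
tool x,y in fix: [array([ 1.e+00, -4.e-04]), array([-4.e-04, -1.e+00])] tool z [-6.e-04 -7.e-04 -1.e+00]
dp for -53.7 26 113 [ 37.9 -39.   71.1]
```

step_arm:
  motion:
    - {"dp": [38,-39,20],"twist": [0,0,0],"hand": -1}
    - {"dp": [38,-39,40],"twist": [0,0,0],"hand": -1}
    - {"dp": [38,-39,45],"twist": [0,0,0],"hand": -1}
    - {"dp": [38,-39,58],"twist": [0,0,0],"hand": -1}
    - {"dp": [38,-39,70],"twist": [0,0,0],"hand": -1}

```text
clock: 3.22
tool_pos: [0.52, -0.0324, 0.114]
eef_rot: [0.992, 0.124, 0.0, 0.0]
contact_force: [0.3, 1.0, -0.5]
opening: 0.006
finger_force: 0.0
```

```bash
python3 -c "
from h import *
to(-53.7,26,113)"
```

```text
t 3.23 fix [-53.6  25. ] z 114.0 F [ 0.3  1.  -0.5] open 0.005734790012283127
tool x,y in fix: [array([ 1.    , -0.0028]), array([-0.0028, -1.    ])] tool z [ 6.e-04 -6.e-04 -1.e+00]
dp for -53.7 26 113 [-0.1 -1.   1. ]
```

step_arm:
  motion:
    - {"dp": [1,-10,1],"twist": [0,0,0],"hand": -1}
    - {"dp": [6,-27,1],"twist": [0,0,0],"hand": -1}
    - {"dp": [13,-46,1],"twist": [0,0,0],"hand": -1}
    - {"dp": [20,-66,1],"twist": [0,0,0],"hand": -1}
    - {"dp": [26,-86,1],"twist": [0,0,0],"hand": -1}

```text
clock: 3.85
tool_pos: [0.524, 0.0607, 0.1135]
eef_rot: [0.992, 0.125, 0.0, -0.0]
contact_force: [-0.6, -2.2, 0.2]
opening: 0.006
finger_force: 0.8
```

```bash
cat > look.py <<'E'
from h import *
import sys
s=snap('top',sys.argv[1]);rep()
C=cloud(s)*1000;Z=C[...,2]
t=((C[...,0]>380)&(C[...,0]<780)&(C[...,1]>-260)&(C[...,1]<180)&(Z>94)&(Z<118)).astype(np.uint8)
n,l,q,_=cv2.connectedComponentsWithStats(t)
for i in range(1,n):
    if q[i,4]>10: a=C[l==i];print(q[i,4],tofix(a.mean(0)).round(1),'fixmin',(np.array([tofix(x) for x in a]).min(0)).round(),'max',(np.array([tofix(x) for x in a]).max(0)).round())
x=s['pixels'][110:300,140:400,::-1];cv2.imwrite('pics/'+sys.argv[1],cv2.resize(x,None,fx=3,fy=3))
E
python3 look.py a.png
```

```text
t 3.9 fix [-25.4 118.3] z 113.5 F [0.7 2.5 0.3] open 0.00208161251524084
tool x,y in fix: [array([1.    , 0.0053]), array([ 0.0053, -1.    ])] tool z [ 0.0011  0.0037 -1.    ]
84 [  83.1 -134.4] fixmin [  71. -148.] max [  95. -122.]
287 [61.6 56.4] fixmin [20. 32.] max [98. 98.]
16 [  33.7 -113.2] fixmin [  30. -118.] max [  38. -109.]
16 [ -35.6 -112.6] fixmin [ -39. -118.] max [ -31. -109.]
65 [ -86.7 -133.2] fixmin [ -98. -145.] max [ -75. -122.]
39 [-56.8  81.8] fixmin [-65.  70.] max [-49.  92.]
```

View pics/a.png

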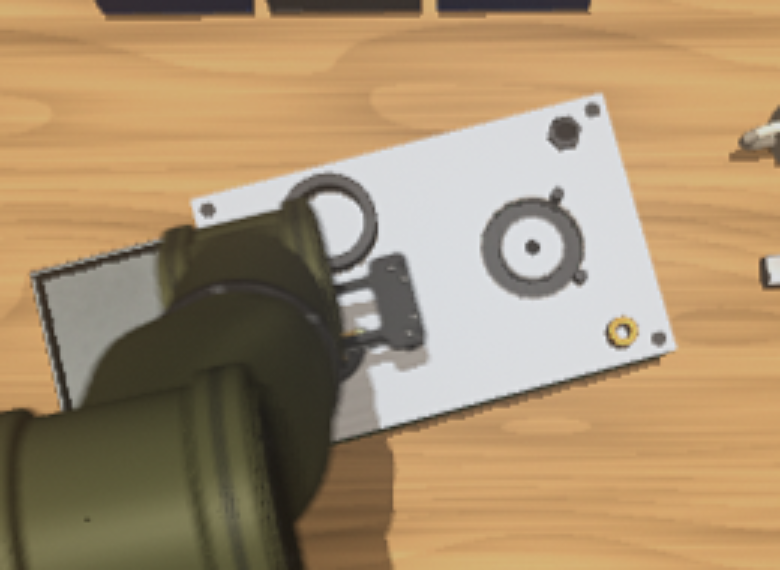

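The arm hides most of the scene. The whole ring at (330,220) hasn't moved, and a piece of the broken ring shows beside the fingers at (347,350), so it is following. I'll carry on over the edge.

step_arm:
  motion:
    - {"dp": [4,-15,0],"twist": [0,0,0],"hand": -1}
    - {"dp": [8,-30,0],"twist": [0,0,0],"hand": -1}
    - {"dp": [12,-46,0],"twist": [0,0,0],"hand": -1}
    - {"dp": [16,-61,0],"twist": [0,0,0],"hand": -1}
    - {"dp": [18,-76,0],"twist": [0,0,0],"hand": -1}

```text
clock: 4.53
tool_pos: [0.5226, 0.1384, 0.113]
eef_rot: [0.992, 0.125, 0.0, -0.0]
contact_force: [-0.0, -0.6, -0.4]
opening: 0.008
finger_force: 0.4
```

step_arm:
  motion:
    - {"dp": [0,-14,0],"twist": [0,0,0],"hand": -1}
    - {"dp": [0,-28,0],"twist": [0,0,0],"hand": -1}
    - {"dp": [0,-42,0],"twist": [0,0,0],"hand": -1}
    - {"dp": [0,-50,0],"twist": [0,0,0],"hand": -1}
    - {"dp": [0,-50,0],"twist": [0,0,0],"hand": -1}

```text
clock: 5.15
tool_pos: [0.5101, 0.1858, 0.1132]
eef_rot: [0.992, 0.125, 0.0, -0.0]
contact_force: [0.8, -0.1, -0.7]
opening: 0.004
finger_force: 0.0
```

```bash
python3 -c "
from h import *
rep();s=snap('side');cv2.imwrite('pics/b.png',cv2.resize(s['pixels'][140:350,170:430,::-1],None,fx=2.7,fy=2.7))"
```

```text
t 5.15 fix [ -9.  238.9] z 113.2 F [ 0.8 -0.1 -0.7] open 0.004437990799178126
tool x,y in fix: [array([1.e+00, 4.e-04]), array([ 4.e-04, -1.e+00])] tool z [ 1.e-04  0.e+00 -1.e+00]
```

View pics/b.png

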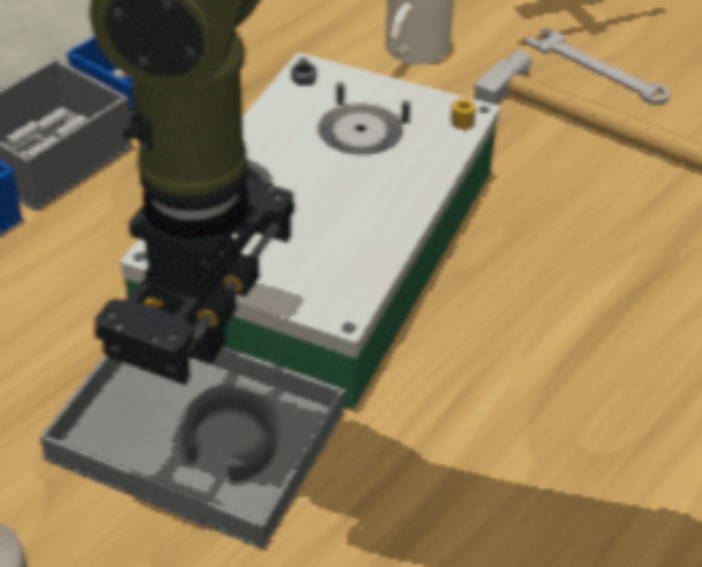

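The broken ring lies flat in the tray at (228,435) in the crop, with its gap towards the bottom left. Next is the whole ring.

step_arm:
  motion:
    - {"dp": [0,0,-50],"twist": [0,0,0],"hand": -1}
    - {"dp": [20,50,-50],"twist": [0,0,0],"hand": -1}
    - {"dp": [45,110,-50],"twist": [0,0,0],"hand": -1}
    - {"dp": [68,168,-50],"twist": [0,0,0],"hand": -1}
    - {"dp": [68,168,-50],"twist": [0,0,0],"hand": -1}

```text
clock: 5.82
tool_pos: [0.6202, 0.0305, 0.1633]
eef_rot: [0.993, 0.119, 0.001, 0.003]
contact_force: [-0.0, -0.2, -0.2]
opening: 0.005
finger_force: 0.0
```

```bash
python3 -c "
from h import *
s=snap('side');C=cloud(s)*1000
to(58.8,70.4,113)
Z=C[...,2];m=(Z>95)&(Z<117);F=(C[...,:2]-FC)@np.array([FX,FY]).T
k=m&(F[...,0]>5)&(F[...,0]<109)&(F[...,1]>20)&(F[...,1]<122);q=F[k];print(k.sum(),q.min(0),q.max(0))"
```

```text
t 5.88 fix [58.6 65.3] z 163.0 F [ 0.6  0.7 -0.5] open 0.004455038794431313
tool x,y in fix: [array([ 1.    , -0.0077]), array([-0.0077, -1.    ])] tool z [ 7.0e-04 -2.5e-03 -1.0e+00]
dp for 58.8 70.4 113 [ 0.2 -5.2 50. ]
545 [21.88292357 31.28726968] [100.17323255 111.99646953]
```

step_arm:
  motion:
    - {"dp": [0,0,10],"twist": [0,0,0],"hand": -1}
    - {"dp": [0,0,25],"twist": [0,0,0],"hand": -1}
    - {"dp": [0,0,38],"twist": [0,0,0],"hand": -1}
    - {"dp": [0,0,49],"twist": [0,0,0],"hand": -1}
    - {"dp": [0,0,49],"twist": [0,0,0],"hand": -1}

```text
clock: 6.5
tool_pos: [0.6169, 0.0394, 0.1129]
eef_rot: [0.992, 0.125, -0.001, 0.0]
contact_force: [-0.1, -0.3, 0.3]
opening: 0.007
finger_force: 0.0
```

```bash
python3 -c "
from h import *
to(58.8,70.4,113)"
```

```text
t 6.5 fix [58.1 70.6] z 112.9 F [-0.1 -0.3  0.3] open 0.0071388700439629325
tool x,y in fix: [array([ 1.e+00, -2.e-04]), array([-2.e-04, -1.e+00])] tool z [-2.3e-03 -4.0e-04 -1.0e+00]
dp for 58.8 70.4 113 [ 0.7  0.2 -0.1]
```

step_arm:
  motion:
    - {"dp": [0,0,0],"twist": [0,0,0],"hand": -0.66}
    - {"dp": [0,0,0],"twist": [0,0,0],"hand": -0.63}
    - {"dp": [0,0,0],"twist": [0,0,0],"hand": -0.63}
  force: 5

```text
clock: 6.88
tool_pos: [0.618, 0.0392, 0.1146]
eef_rot: [0.992, 0.125, 0.0, 0.0]
contact_force: [-0.3, 0.2, 1.0]
opening: 0.185
finger_force: 0.0
```

step_arm:
  motion:
    - {"dp": [-8,9,0],"twist": [0,0,0],"hand": -0.63}
    - {"dp": [-20,22,0],"twist": [0,0,0],"hand": -0.63}
    - {"dp": [-34,38,0],"twist": [0,0,0],"hand": -0.63}
    - {"dp": [-48,56,0],"twist": [0,0,0],"hand": -0.63}
    - {"dp": [-58,72,0],"twist": [0,0,0],"hand": -0.63}

```text
clock: 7.5
tool_pos: [0.5782, -0.0469, 0.1143]
eef_rot: [0.992, 0.124, -0.0, 0.0]
contact_force: [0.3, 3.2, 0.3]
opening: 0.185
finger_force: 1.6
```

```bash
python3 look.py c.png
```

```text
t 7.55 fix [-2.7 -6.8] z 114.3 F [ 0.1 -1.1  0.3] open 0.18715172903228633
tool x,y in fix: [array([ 1.    , -0.0057]), array([-0.0056, -1.    ])] tool z [-0.0022 -0.0035 -1.    ]
79 [  83.3 -134.1] fixmin [  72. -148.] max [  95. -121.]
15 [  33.6 -113.5] fixmin [  29. -118.] max [  38. -110.]
18 [ -35.2 -113.1] fixmin [ -40. -118.] max [ -30. -109.]
69 [ -86.8 -132.9] fixmin [ -98. -145.] max [ -75. -122.]
```

View pics/c.png

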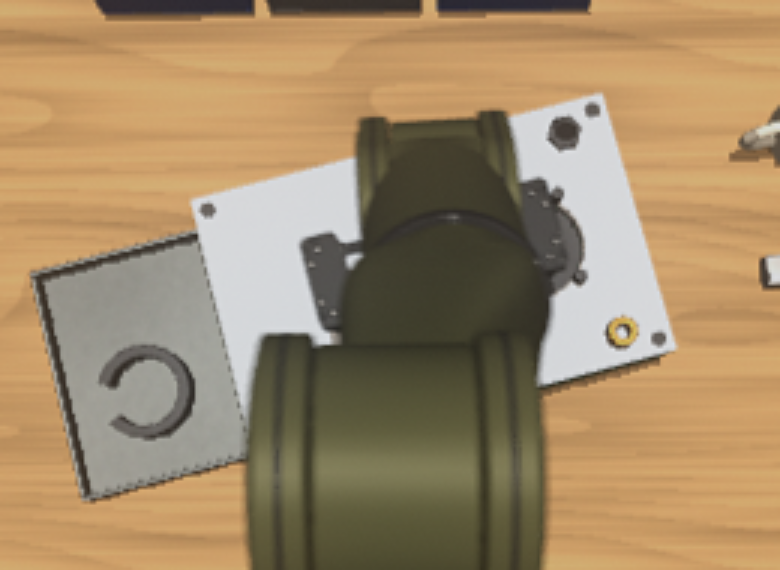

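The broken ring is in the tray at (150,390). The gripper and the whole ring are mid-plate on their way to the pocket. The nut, pins and bush haven't moved.

step_arm:
  motion:
    - {"dp": [0,10,0],"twist": [0,0,0],"hand": -0.63}
    - {"dp": [0,22,0],"twist": [0,0,0],"hand": -0.63}
    - {"dp": [0,34,0],"twist": [0,0,0],"hand": -0.63}
    - {"dp": [0,44,0],"twist": [0,0,0],"hand": -0.63}
    - {"dp": [0,44,0],"twist": [0,0,0],"hand": -0.63}

```text
clock: 8.18
tool_pos: [0.5906, -0.0896, 0.1141]
eef_rot: [0.992, 0.124, 0.0, 0.001]
contact_force: [0.2, 0.6, -0.2]
opening: 0.185
finger_force: 0.0
```

```bash
python3 -c "
from h import *
to(0,-70,114)"
```

```text
t 8.18 fix [  0.7 -47.8] z 114.1 F [ 0.2  0.6 -0.2] open 0.1852529747463469
tool x,y in fix: [array([ 1.    , -0.0027]), array([-0.0027, -1.    ])] tool z [ 8.0e-04 -1.7e-03 -1.0e+00]
dp for 0 -70 114 [-0.6 22.2  0.2]
```

step_arm:
  motion:
    - {"dp": [-0.5,8,0],"twist": [0,0,0],"hand": -0.63}
    - {"dp": [-0.5,17,0],"twist": [0,0,0],"hand": -0.63}
    - {"dp": [-0.5,25,0],"twist": [0,0,0],"hand": -0.63}
    - {"dp": [-0.5,31,0],"twist": [0,0,0],"hand": -0.63}
    - {"dp": [-0.5,34,0],"twist": [0,0,0],"hand": -0.63}

```text
clock: 8.8
tool_pos: [0.5981, -0.1212, 0.1141]
eef_rot: [0.992, 0.124, -0.0, 0.0]
contact_force: [-1.0, 1.6, -1.9]
opening: 0.184
finger_force: 0.9
```

step_arm:
  motion:
    - {"dp": [0,1,0],"twist": [0,0,0],"hand": -0.63}
    - {"dp": [0,2,0],"twist": [0,0,0],"hand": -0.63}
    - {"dp": [0,3,0],"twist": [0,0,0],"hand": -0.63}
    - {"dp": [0,4,0],"twist": [0,0,0],"hand": -0.63}

```text
clock: 9.3
tool_pos: [0.5992, -0.1243, 0.1142]
eef_rot: [0.992, 0.125, 0.0, 0.0]
contact_force: [-0.7, 1.7, -1.0]
opening: 0.183
finger_force: 0.9
```

```bash
cat > ring.py <<'E'
from h import *
for c in ['side','top']:
    s=snap(c,'ring_'+c+'.png');C=cloud(s)*1000
    F=(C[...,:2]-FC)@np.array([FX,FY]).T;d=np.hypot(F[...,0],F[...,1]+85.5)
    for a,b in((27,42),(29.5,38.5)):
        k=(d>a)&(d<b);z=C[...,2][k];f=F[k]
        k2=(z>88)&(z<117);print(c,np.histogram(z[k2],np.arange(88,118,3))[0],f[k2].min(0).round(1) if k2.any() else '',f[k2].max(0).round(1) if k2.any() else '')
to(0,-88,114)
E
python3 ring.py
```

```text
side [ 9  6  6 10  8  7 14 34 44] [ -40.1 -116. ] [ 20.5 -44.8]
side [ 2  0  2  3  3  2  3 21 21] [ -37.2 -114.1] [ 14.8 -48. ]
top [0 0 0 0 0 0 0 0 0]  
top [0 0 0 0 0 0 0 0 0]  
t 9.4 fix [  0.3 -83.9] z 114.2 F [-0.5  0.8 -1.4] open 0.18283211442964675
tool x,y in fix: [array([ 1.e+00, -7.e-04]), array([-7.e-04, -1.e+00])] tool z [ 3.e-04 -2.e-04 -1.e+00]
dp for 0 -88 114 [-0.3  4.1  0.2]
```

Not sunk yet; I'll creep on towards the pins.

step_arm:
  motion:
    - {"dp": [0,1,0],"twist": [0,0,0],"hand": -0.63}
    - {"dp": [0,2,0],"twist": [0,0,0],"hand": -0.63}
    - {"dp": [0,3,0],"twist": [0,0,0],"hand": -0.63}

```text
clock: 9.78
tool_pos: [0.5999, -0.1274, 0.1142]
eef_rot: [0.992, 0.125, 0.0, 0.0]
contact_force: [-1.1, 1.8, -1.9]
opening: 0.185
finger_force: 0.9
```

```bash
python3 ring.py
```

```text
side [19 13 15 16 12 16 17 41 61] [ -37.5 -116.8] [ 27.4 -43.8]
side [ 7  3  6  4  3  4  5 26 34] [ -37.  -116.8] [ 18.5 -47.4]
top [0 0 0 0 0 0 2 5 0] [-29.2 -57.4] [  8.9 -43.8]
top [0 0 0 0 0 0 0 0 0]  
t 9.88 fix [  0.3 -87.3] z 114.3 F [-1.3  0.7 -0.9] open 0.18546702796054337
tool x,y in fix: [array([ 1.   , -0.001]), array([-0.001, -1.   ])] tool z [ 5.e-04 -7.e-04 -1.e+00]
dp for 0 -88 114 [-0.3  0.7  0.3]
```

step_arm:
  motion:
    - {"dp": [0,1,0],"twist": [0,0,0],"hand": -0.63}
    - {"dp": [0,2,0],"twist": [0,0,0],"hand": -0.63}
    - {"dp": [0,2,0],"twist": [0,0,0],"hand": -0.63}

```text
clock: 10.25
tool_pos: [0.6005, -0.1299, 0.1143]
eef_rot: [0.992, 0.124, 0.0, 0.0]
contact_force: [-0.4, -0.1, 0.3]
opening: 0.184
finger_force: 0.0
```

```bash
python3 ring.py
```

```text
side [32 58 98 14  2  2  3  1  1] [ -40.4 -120.1] [ 39.9 -43.9]
side [12 38 71  9  1  0  1  1  0] [ -37.  -120.1] [ 35.8 -47.7]
top [7 9 4 0 0 0 0 0 0] [-32.  -61.7] [ 11.8 -45.5]
top [1 6 2 0 0 0 0 0 0] [-27.5 -61.7] [ 10.7 -47.1]
t 10.35 fix [  0.3 -89.1] z 114.3 F [ 0.  -1.1  1.3] open 0.18527493358655706
tool x,y in fix: [array([ 1.   , -0.001]), array([-0.001, -1.   ])] tool z [ 4.e-04 -5.e-04 -1.e+00]
dp for 0 -88 114 [-0.3 -1.1  0.3]
```

View pics/ring_side.png

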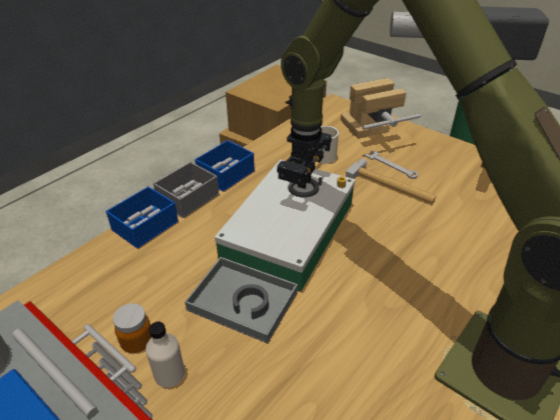

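The ring has dropped: its top now measures about 92–94 mm, and the picture shows it sunk at (303,188). I close the fingers, lift out and check it is flat.

step_arm:
  motion:
    - {"dp": [0,-1,0],"twist": [0,0,0],"hand": -1}
    - {"dp": [0,-1,0],"twist": [0,0,0],"hand": -1}
    - {"dp": [0,-1,-20],"twist": [0,0,0],"hand": -1}
    - {"dp": [0,-1,-70],"twist": [0,0,0],"hand": -1}
    - {"dp": [0,-1,-130],"twist": [0,0,0],"hand": -1}

```text
clock: 10.98
tool_pos: [0.5993, -0.1281, 0.2447]
eef_rot: [0.992, 0.125, -0.001, -0.0]
contact_force: [1.1, -0.1, 0.4]
opening: 0.004
finger_force: 0.0
```

step_arm:
  motion:
    - {"dp": [-50,-20,0],"twist": [0,0,0],"hand": -1}
    - {"dp": [-150,-60,0],"twist": [0,0,0],"hand": -1}
    - {"dp": [-150,100,0],"twist": [0,0,0],"hand": -1}
    - {"dp": [-150,150,0],"twist": [0,0,0],"hand": -1}
    - {"dp": [-150,150,0],"twist": [0,0,0],"hand": -1}

```text
clock: 11.6
tool_pos: [0.4911, -0.3019, 0.2446]
eef_rot: [0.992, 0.125, 0.0, 0.0]
contact_force: [0.3, 0.3, -0.5]
opening: 0.006
finger_force: 0.0
```

```bash
cat > fin.py <<'E'
from h import *
for c in['top','side']:
    s=snap(c);C=cloud(s)*1000;F=(C[...,:2]-FC)@np.array([FX,FY]).T;x=F[...,0];y=F[...,1]+85.5
    d=np.hypot(x,y);k=(d<45)&(C[...,2]>(88 if c=='top' else 90.5))&(C[...,2]<118)&(d>26)
    pin=(np.hypot(abs(x)-34.5,y+28.5)<9);k&=~pin
    q=np.c_[x[k],y[k],C[...,2][k]];A=np.c_[q[:,:2],np.ones(len(q))]
    print(c,len(q),'plane',np.linalg.lstsq(A,q[:,2],rcond=None)[0].round(4),q.min(0).round(1),q.max(0).round(1))
    P=C[...,2][(abs(x)<90)&(abs(y-80)<40)];print(' plate z',np.median(P))
    im=s['pixels'][:,:,::-1]
    cv2.imwrite('pics/fin_%s.png'%c,cv2.resize(im[110:300,140:400] if c=='top' else im[140:350,170:430],None,fx=2.7,fy=2.7))
rep()
E
python3 fin.py
```

```text
top 362 plane [-3.9000e-03  1.0000e-03  9.2126e+01] [-43.6 -41.8  88. ] [40.3 40.3 99.1]
 plate z 84.39583690051977
side 251 plane [-3.10000e-03 -7.70000e-03  9.45005e+01] [-36.7 -39.2  90.5] [40.  43.2 99.6]
 plate z 87.33203015720781
t 11.7 fix [-152.1 -236. ] z 244.3 F [-1.1  0.5 -0.1] open 0.0024946727999480395
tool x,y in fix: [array([ 0.9999, -0.0127]), array([-0.0127, -0.9999])] tool z [ 6.0e-04 -6.8e-03 -1.0e+00]
```

View pics/fin_side.png

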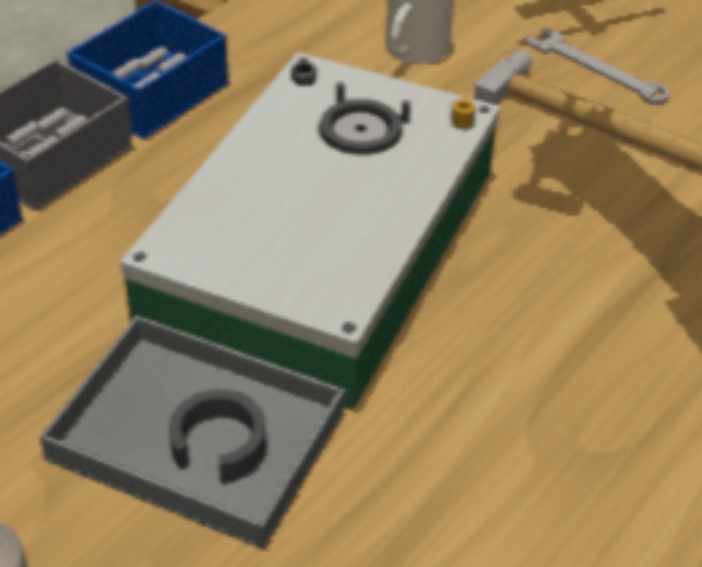

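The whole ring sits level in the pocket at (361,125), its top about 7.7 mm above the plate. The broken ring is flat in the tray at (217,435), and the nut, bush and pins are unmoved. I'll open the gripper and hand in.

step_arm:
  motion:
    - {"dp": [0,0,0],"twist": [0,0,0],"hand": 0}
    - {"dp": [0,0,0],"twist": [0,0,0],"hand": 0}
    - {"dp": [0,0,0],"twist": [0,0,0],"hand": 0}

```text
clock: 12.08
tool_pos: [0.4915, -0.2986, 0.2443]
eef_rot: [0.992, 0.126, 0.0, -0.0]
contact_force: [-0.9, 0.1, -0.0]
opening: 0.32
finger_force: 0.0
```

```bash
python3 -c "
from plant import r
print(r.finish_job())"
```

```text
the job is handed in; nothing more can be done
None
```

The broken ring is in the scrap tray and the whole ring sits flat and fully home around the shaft; the job was handed in at about 12 s, with the gripper open and touching nothing.

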